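# Find the unlatched cover plate and push it open

## Task

One of the five identical steel cover plates in the grinding deck has been left unlatched. Press the plates lightly with the fingertips, near their far edges, to find the one that rocks, then push that plate open until it stands nearly upright, leave it so and move clear. Do not grip or lift anything, and leave the tools and other things where they are.

Things in the scene. Friction and masses are not known exactly. Their poses are not given: they have to be found in the camera images.
- deck: grey steel grinding deck fixed to the bench, 204 mm deep (its x), 590 mm wide (y), top 90 mm above the bench. Origin: centre of its underside; x points away from the robot, y left. Five identical cover plates lie flush in its top at x = 0, 88 mm apart, plate_1 leftmost (y = +176 mm), plate_5 rightmost; open bays 84 mm deep under them. Unseen posts hold four plates firm; the fifth, any of them, rocks
- plate_1 (a joint): opening angle of plate 1 (rad): 0 shut and flush, 1.45 at its stop, nearly upright. It turns on a pin across its middle (along the deck's y, 87 mm above the bench): far edge down into the bay, near edge up. If loose it gives at about 1.5 N on the far strip and stays at any angle where it is left; if held firm it gives at most about 1 mm (0.03 rad)
- plate_1_far (a point): on the top face of plate 1 (smooth slippery steel, 110 mm along deck x, 78 mm along deck y, 6 mm thick), in the middle of the dark painted strip along its far edge: 42 mm beyond the pin, 13 mm from the far edge; moves with the plate
- plate_1_near (a point): middle of plate 1's near edge, at half its thickness, 55 mm from the pin; moves with the plate and rises as it opens
- plate_2 (a joint): opening angle of plate 2 (rad): 0 shut and flush, 1.45 at its stop, nearly upright. It turns on a pin across its middle (along the deck's y, 87 mm above the bench): far edge down into the bay, near edge up. If loose it gives at about 1.5 N on the far strip and stays at any angle where it is left; if held firm it gives at most about 1 mm (0.03 rad)
- plate_2_far (a point): on the top face of plate 2 (smooth slippery steel, 110 mm along deck x, 78 mm along deck y, 6 mm thick), in the middle of the dark painted strip along its far edge: 42 mm beyond the pin, 13 mm from the far edge; moves with the plate
- plate_2_near (a point): middle of plate 2's near edge, at half its thickness, 55 mm from the pin; moves with the plate and rises as it opens
- plate_3 (a joint): opening angle of plate 3 (rad): 0 shut and flush, 1.45 at its stop, nearly upright. It turns on a pin across its middle (along the deck's y, 87 mm above the bench): far edge down into the bay, near edge up. If loose it gives at about 1.5 N on the far strip and stays at any angle where it is left; if held firm it gives at most about 1 mm (0.03 rad)
- plate_3_far (a point): on the top face of plate 3 (smooth slippery steel, 110 mm along deck x, 78 mm along deck y, 6 mm thick), in the middle of the dark painted strip along its far edge: 42 mm beyond the pin, 13 mm from the far edge; moves with the plate
- plate_3_near (a point): middle of plate 3's near edge, at half its thickness, 55 mm from the pin; moves with the plate and rises as it opens
- plate_4 (a joint): opening angle of plate 4 (rad): 0 shut and flush, 1.45 at its stop, nearly upright. It turns on a pin across its middle (along the deck's y, 87 mm above the bench): far edge down into the bay, near edge up. If loose it gives at about 1.5 N on the far strip and stays at any angle where it is left; if held firm it gives at most about 1 mm (0.03 rad)
- plate_4_far (a point): on the top face of plate 4 (smooth slippery steel, 110 mm along deck x, 78 mm along deck y, 6 mm thick), in the middle of the dark painted strip along its far edge: 42 mm beyond the pin, 13 mm from the far edge; moves with the plate
- plate_4_near (a point): middle of plate 4's near edge, at half its thickness, 55 mm from the pin; moves with the plate and rises as it opens
- plate_5 (a joint): opening angle of plate 5 (rad): 0 shut and flush, 1.45 at its stop, nearly upright. It turns on a pin across its middle (along the deck's y, 87 mm above the bench): far edge down into the bay, near edge up. If loose it gives at about 1.5 N on the far strip and stays at any angle where it is left; if held firm it gives at most about 1 mm (0.03 rad)
- plate_5_far (a point): on the top face of plate 5 (smooth slippery steel, 110 mm along deck x, 78 mm along deck y, 6 mm thick), in the middle of the dark painted strip along its far edge: 42 mm beyond the pin, 13 mm from the far edge; moves with the plate
- plate_5_near (a point): middle of plate 5's near edge, at half its thickness, 55 mm from the pin; moves with the plate and rises as it opens
- wrench: a 150 mm steel wrench lying on the deck's solid right-hand end; a bystander, to be left where it is
- disc: a flat grinding disc, 66 mm across and 6 mm thick, on the deck's solid left-hand end; a bystander, to be left where it is
- offcut: a steel bar offcut 12 x 90 x 12 mm lying on the deck's far rim; a bystander, to be left where it is
- spray_can: an upright aluminium can, 60 mm across, 170 mm tall, left of the deck; a bystander, to be left where it is
- jar: a jar 64 mm across, 75 mm tall, beyond the deck; a bystander, to be left where it is
- hammer: a hammer lying on the bench, right of the deck; a bystander, to be left where it is
- screwdriver: a screwdriver lying on the bench, right of the deck; a bystander, to be left where it is
- grinder: a hand-held angle grinder, about 290 mm long and 65 mm high, on the bench, left; a bystander, to be left where it is

How it is judged:
At the end, for the whole second after the job is handed in: The loose plate stands open by more than 1.1 rad (63 degrees) and is still (under 0.05 rad/s); the other four are shut (under 0.08 rad) (((value of joint plate_1 above 1.1 rad and velocity of joint plate_1 between -0.05 and 0.05 rad/s and value of joint each of plate_2, plate_3, plate_4, plate_5 below 0.08 rad) or (value of joint plate_2 above 1.1 rad and velocity of joint plate_2 between -0.05 and 0.05 rad/s and value of joint each of plate_1, plate_3, plate_4, plate_5 below 0.08 rad) or (value of joint plate_3 above 1.1 rad and velocity of joint plate_3 between -0.05 and 0.05 rad/s and value of joint each of plate_1, plate_2, plate_4, plate_5 below 0.08 rad) or (value of joint plate_4 above 1.1 rad and velocity of joint plate_4 between -0.05 and 0.05 rad/s and value of joint each of plate_1, plate_2, plate_3, plate_5 below 0.08 rad) or (value of joint plate_5 above 1.1 rad and velocity of joint plate_5 between -0.05 and 0.05 rad/s and value of joint each of plate_1, plate_2, plate_3, plate_4 below 0.08 rad))); the robot touches nothing.
It fails at once if a tool or other loose thing (wrench, disc, offcut, can, jar, hammer, screwdriver, grinder) is lifted, carried or pushed more than 25 mm (distance of any of wrench, disc, offcut, spray_can, jar, hammer, screwdriver, grinder from where it was at the start of the episode above 0.025 m).
It fails at once if the deck or a plate is struck, squeezed or pressed with more than 60 N (contact force between the fingers and deck above 60 N).
It also fails if it takes over 58 s, if anything falls off the work surface, if the arm or the gripper's body presses on something with over 40 N, if the wrist force passes 120 N, or if a joint passes its speed limit or range.

## Robot

A 6-joint arm with a two-finger parallel gripper is mounted at the origin on the work surface. World frame = base frame: x ahead of the robot, y to its left, z up, the work surface at z = 0. Lengths are in m, angles in rad, forces in N, time in s.
With the tool pointing down it reaches from about 0.375 to 0.9 m from the base axis. Payload 3.1 kg.
Tool frame: the origin (TCP) lies at the very end of the fingers, on their centre line; the grasp point (between the pads) lies 19 mm behind it (tcp_to_grasp is the distance from the TCP to the grasp point, in m); z points along the fingers, y is the direction in which the jaws open and shut (so a half turn about z gives the same grasp; the last joint's range is limited). The gripper opens to 85 mm and grips with 20 to 120 N. Pads are 22 mm wide; open, the fingers measure 114 mm over their backs; the gripper's body (76 mm by 85 mm) begins 54 mm behind the grasp point. The pads swing forward as they close: fully open they stand 13 mm farther back than shut.
Start: joints at [-1.433, 0.527, 1.433, -0, 1.181, -0.178], TCP at [0.195, -0.594, 0.231] pointing down, gripper open.
Joint ranges: [-3.08, 3.08], [-0.75, 2.2], [0.22, 2.44], [-1.43, 4.57], [0, 2.65], [-2.85, 2.85]. Speed limits (rad/s): [2.79, 2.79, 3.14, 3.14, 3.14, 3.14].

## Interface

Orientations are given as a unit quaternion [x, y, z, w].
In Python, from station import sense, snapshot, camera_info, sign_off, tcp_to_grasp gives the robot as it stands.
- The arm moves only by the shell command python3 -m inch 'ROWS' [FORCE]. ROWS is JSON, a list of rows, each a list of 3 entries, a list of its own where there are three numbers: the closure, from -1 (fully open) to 1 (shut), so that 0 is half open, then the shift along the tool's x, y, z normalised to -1 to 1, where 1 is 10 cm, then the turn, a rotation vector about the tool's x, y, z normalised to -1 to 1, where 1 is 360 degrees. In form: [[jaw, [dx, dy, dz], [ax, ay, az]], ...]. A call has 1 to 20 rows; each row is the pose to reach, as a shift and turn from the pose commanded when the call began, along the tool's axes at that moment, turning the shorter way round; what a row does not reach only later rows make up. A row lasts 1/10 s, in which the tool goes at most 50 mm and 8.59 degrees, less where a joint would pass 70% of its speed; a pose out of reach is approached as far as the arm can. A call with a number of a shift or a turn outside -1 to 1 is refused whole. A call with a gripper value outside its range is refused whole. The fingers move at their own pace and stop on an object; FORCE is the grip in N (left out, the last holds). Time passes only in rows, so rows that repeat a pose let the fingers close. It gives the time, the measured TCP pose, the force and the opening at its end, in the units of the state.
- sense(): the state, without advancing time (a new reading comes with each control period).
- snapshot(name): name is "scene" or "top" or "wrist"; returns (picture, depth): 400x640x3 uint8, blue, green, red; 400x640 float32, m along the optical axis (not along the pixel's ray), 0 where there is no reading.
- camera_info(name): a dict with "K" (3x3 intrinsics, pixels), "dist" ([k1, k2, p1, p2, k3] as OpenCV has them; the pictures are not rectified), "origin" and "orientation" of the camera in the world. Camera axes: x right, y down, z forward; pixel columns grow to the right and rows downward; lengths in m; the calibration is good to about 2 mm. A picture is of the moment at which its call begins: read the wrist's pose just before it. camera_info takes no time and is no camera call; for the wrist camera it gives the pose at the moment of the call.
- sign_off(): hands the job in, once; it reports no verdict.
The state is a dict: "t": time; "q": joint angles; "qd": joint speeds; "tau": joint torques, N m; "tcp_pos": TCP position; "tool_rot": TCP orientation; "force": force on the tool from outside, world axes, zero at the start; "ft_torque": the same for the moment, N m; "finger_gap": opening from 0.0 (shut) to 1.0 (fully open).
Only numpy, scipy, OpenCV 4.12 (cv2) and the standard library are available. Lean on these libraries where they do the work, as an engineer would, in place of code of your own. Each camera call takes 0.05 s, during which the arm holds its last target.

## Working session

There is one attempt and no reset: what is moved stays moved. The work goes in short steps, Python scripts to look and compute and a shell command to move; the robot and the scene stay as the last step left them, time stands still between calls to the robot, and variables do not carry over. Pictures are saved under pics/ and viewed, and the job is handed in when it is done.

```bash
ls; mkdir -p pics
python3 - <<'E'
from station import *
import cv2
print(sense()); print(tcp_to_grasp)
for n in ("scene","top"):
    p,d=snapshot(n); cv2.imwrite(f"pics/{n}0.png",p); i=camera_info(n); print(n,i)
E
```

```text
pics
{'t': 0.0, 'q': array([-1.43249932e+00,  5.28468978e-01,  1.43387030e+00, -1.82395731e-05,
        1.18141062e+00, -1.78497497e-01]), 'qd': array([-0.00020753, -0.00248306, -0.0006627 , -0.00079268, -0.00053472,
        0.00204113]), 'tau': array([ 2.78023526e-04, -4.42346478e+01, -1.78026778e+01, -2.40813142e-04,
        8.45142582e-03, -7.76430312e-06]), 'tcp_pos': array([ 0.19462755, -0.59318377,  0.23034207]), 'tool_rot': array([ 9.87480240e-01,  1.57739064e-01,  1.32474367e-05, -1.07857314e-03]), 'force': array([ 0.07371125, -0.08089803,  0.54264819]), 'ft_torque': array([ 0.02559896,  0.04869883, -0.00336179]), 'finger_gap': 1.0020959416223871}
0.0187
scene {'K': array([[380.55702445,   0.        , 319.0709568 ],
       [  0.        , 380.55702445, 197.08206063],
       [  0.        ,   0.        ,   1.        ]]), 'dist': array([-0.06134348,  0.        ,  0.        ,  0.        ,  0.        ]), 'origin': array([ 1.77729072, -0.43637038,  0.9719621 ]), 'orientation': array([ 0.71913509,  0.51716156, -0.26960787, -0.37775684])}
top {'K': array([[498.88214036,   0.        , 316.03796567],
       [  0.        , 498.88214036, 203.36877886],
       [  0.        ,   0.        ,   1.        ]]), 'dist': array([-0.0477442,  0.       ,  0.       ,  0.       ,  0.       ]), 'origin': array([ 0.47567868, -0.02020598,  1.83297959]), 'orientation': array([ 0.71336418, -0.70014864,  0.02112415, -0.0213821 ])}
```

View pics/scene0.png

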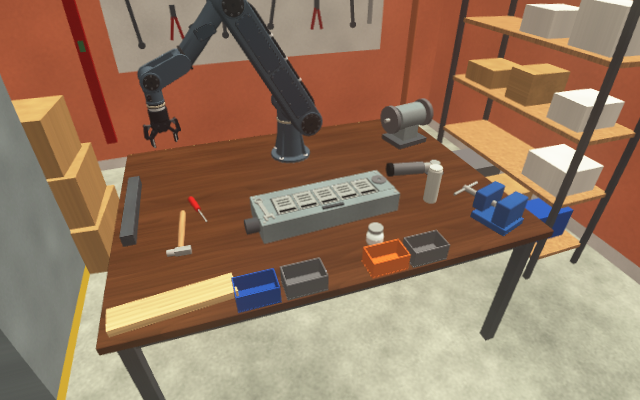

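View pics/top0.png

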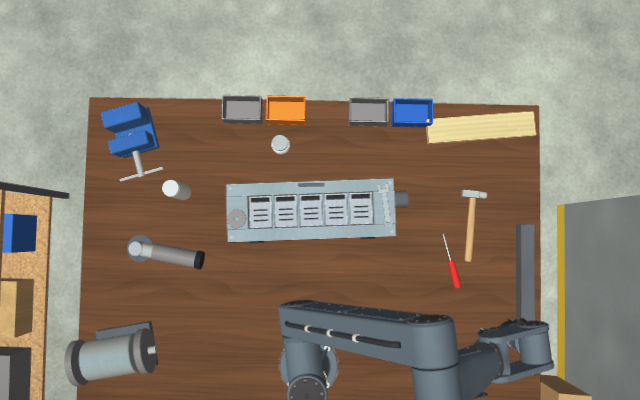

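The top view shows the deck spanning about (227,182) to (396,240), slightly rotated. The five plates are at columns 260 to 360, with dark strips near row 198. I'll measure the deck and strips next.

```bash
cat > h.py <<'E'
import numpy as np, cv2
from station import *
from scipy.spatial.transform import Rotation as R
def cast(n,uv,z,info=None):
    i=info or camera_info(n)
    p=cv2.undistortPoints(np.array(uv,float).reshape(-1,1,2),i["K"],i["dist"]).reshape(-1,2)
    d=R.from_quat(i["orientation"]).apply(np.c_[p,np.ones(len(p))]); o=i["origin"]
    return o+d*((z-o[2])/d[:,2])[:,None]
E
python3 - <<'E'
from h import *
im=cv2.imread("pics/top0.png"); 
c=im[170:250,215:415]; cv2.imwrite("pics/topz.png",cv2.resize(c,None,fx=4,fy=4,interpolation=cv2.INTER_CUBIC))
g=cv2.cvtColor(im,cv2.COLOR_BGR2GRAY)
m=np.zeros_like(g); m[190:207,245:376]=(g[190:207,245:376]<80)*255
n,l,s,ce=cv2.connectedComponentsWithStats(m)
for k in range(1,n):
    if s[k,4]>15: print(s[k],ce[k],cast("top",[ce[k]],.09)[0].round(4))
hsv=cv2.cvtColor(im,cv2.COLOR_BGR2HSV)
E
```

```text
[327 195  17   4  61] [335.24590164 196.57377049] [ 0.6057 -0.0854  0.09  ]
[352 194  17   4  60] [360.6 195.7] [ 0.6104 -0.1742  0.09  ]
[276 197  18   4  62] [284.29032258 198.32258065] [0.5962 0.0929 0.09  ]
[302 196  17   4  62] [309.82258065 197.4516129 ] [0.6009 0.0036 0.09  ]
[251 198  18   4  62] [259.01612903 199.25806452] [0.5913 0.1814 0.09  ]
```

View pics/topz.png

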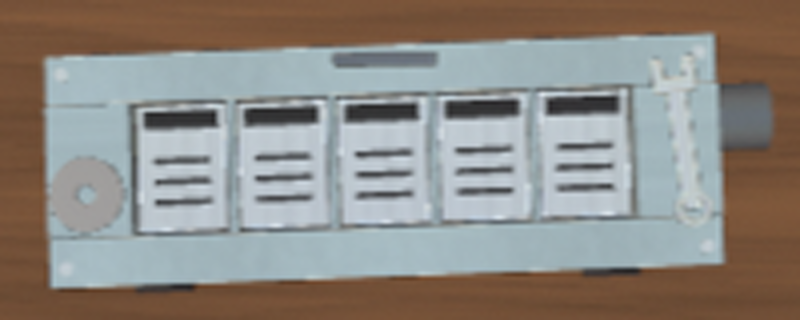

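```bash
cat >> h.py <<'E'
YAW=0.0537
P3=np.array([0.6009,0.0038])  # plate_3 far
ex=np.array([np.cos(YAW),np.sin(YAW)]); ey=np.array([-ex[1],ex[0]])
def plate(k,dx=0): # dx from pin
    return P3+ex*(dx-0.042)+ey*0.088*(3-k)
def togo(k,dx,z):
    s=sense(); Rm=R.from_quat(s["tool_rot"])
    t=np.r_[plate(k,dx),z]; v=Rm.inv().apply(t-s["tcp_pos"])
    want=R.from_matrix(np.c_[np.r_[ex,0],np.r_[-ey,0],[0,0,-1]])
    print("shift/10cm",(v*10).round(3),"turn/360",((Rm.inv()*want).as_rotvec()/2/np.pi).round(4),"F",s["force"].round(2),"tcp",s["tcp_pos"].round(4),"t",round(s["t"],2))
E
python3 -c "
from h import *
togo(5,.042,.13)"
python3 -m inch '[[1,[0.5,-0.5,0],[0,0,0.0419]],[1,[1,-1,0],[0,0,0.0419]],[1,[1,-1,0],[0,0,0.0419]],[1,[1,-1,0],[0,0,0.0419]],[1,[1,-1,0],[0,0,0.0419]]]'
python3 -c "
from h import *
togo(5,.042,.13)"
```

```text
shift/10cm [ 5.262 -2.706  1.011] turn/360 [-0.0003 -0.      0.0419] F [ 0.16 -0.21 -0.22] tcp [ 0.1946 -0.5932  0.2304] t 0.1
t: 0.6
tcp_pos: [0.2591, -0.4671, 0.2314]
tool_rot: [1.0, 0.028, -0.0, 0.0]
force: [-0.1, 0.3, -0.2]
finger_gap: 0.14
shift/10cm [ 3.671 -2.753  1.012] turn/360 [0.     0.     0.0003] F [-0.09  0.29 -0.18] tcp [ 0.2591 -0.4671  0.2314] t 0.6
```

```bash
python3 -m inch '[[1,[0.5,-0.4,0],[0,0,0]],[1,[1,-0.8,0],[0,0,0]],[1,[1,-0.8,0],[0,0,0]]]'
python3 -m inch '[[1,[0.5,-0.4,0],[0,0,0]],[1,[1,-0.8,0],[0,0,0]],[1,[1,-0.8,0],[0,0,0]]]'
python3 -m inch '[[1,[0.5,-0.4,0],[0,0,0]],[1,[1,-0.8,0],[0,0,0]],[1,[1,-0.8,0],[0,0,0]],[1,[1,-0.8,0],[0,0,0]]]'
python3 -c "
from h import *
togo(5,.042,.13)"
```

```text
t: 0.9
tcp_pos: [0.3556, -0.3821, 0.2312]
tool_rot: [1.0, 0.027, 0.0, -0.0]
force: [-0.1, -0.9, -0.1]
finger_gap: 0.001
t: 1.2
tcp_pos: [0.4521, -0.2968, 0.2313]
tool_rot: [1.0, 0.027, 0.001, 0.0]
force: [-1.1, -0.3, 0.4]
finger_gap: 0.0
t: 1.6
tcp_pos: [0.5486, -0.2111, 0.2311]
tool_rot: [1.0, 0.028, 0.001, 0.0]
force: [-1.1, -1.2, 1.4]
finger_gap: -0.0
shift/10cm [ 0.637 -0.357  1.012] turn/360 [ 0.0001 -0.0004  0.0005] F [-1.08 -1.24  1.41] tcp [ 0.5486 -0.2111  0.2311] t 1.6
```

```bash
python3 -m inch '[[1,[0.5,-0.36,0],[0,0,0]],[1,[0.64,-0.36,0.4],[0,0,0]],[1,[0.64,-0.36,0.8],[0,0,0]],[1,[0.64,-0.36,1],[0,0,0]],[1,[0.64,-0.36,1],[0,0,0]],[1,[0.64,-0.36,1],[0,0,0]]]'
python3 - <<'E'
from h import *
togo(5,.042,.095)
i=camera_info("wrist"); p,d=snapshot("wrist"); cv2.imwrite("pics/w1.png",p); print(i["origin"],i["orientation"])
p,d=snapshot("top"); cv2.imwrite("pics/t1.png",cv2.resize(p[150:270,200:420],None,fx=3.5,fy=3.5,interpolation=cv2.INTER_CUBIC))
E
```

```text
t: 2.2
tcp_pos: [0.6075, -0.1744, 0.1313]
tool_rot: [1.0, 0.026, 0.0, 0.0]
force: [0.2, -0.6, 0.6]
finger_gap: 0.003
shift/10cm [ 0.03  -0.023  0.363] turn/360 [ 0.0001 -0.     -0.0003] F [ 0.24 -0.6   0.62] tcp [ 0.6075 -0.1744  0.1313] t 2.2
[ 0.6887496  -0.17035782  0.27535609] [ 0.71590958 -0.67990033 -0.10929612  0.1151667 ]
```

View pics/w1.png

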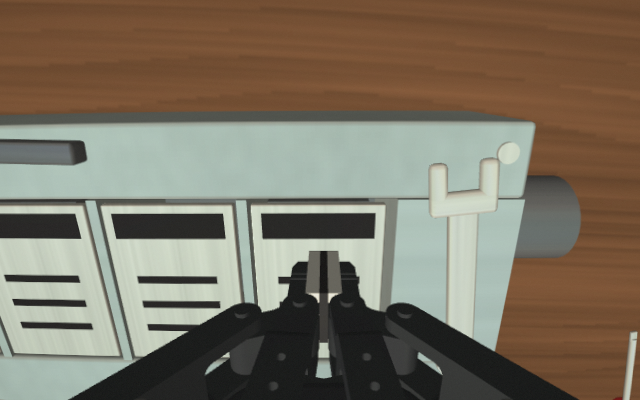

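View pics/t1.png

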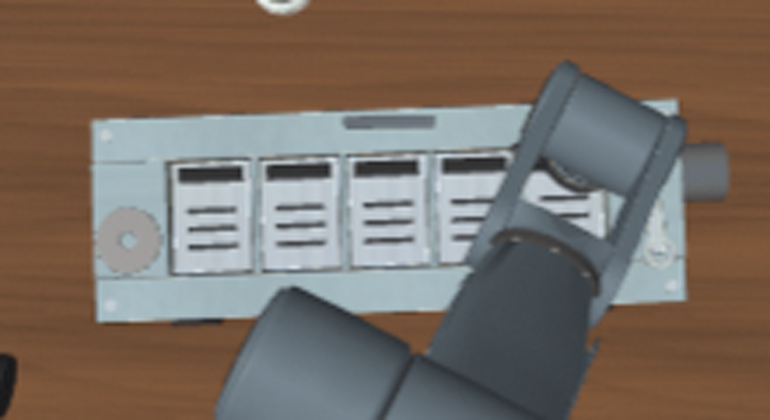

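The wrist view shows plate 5's strip at about (318,225) and the closed fingertips just in front of it. I'll cross-check the strip position with a ray from the wrist camera.

Run:
```python
from h import *
i=dict(camera_info("wrist"))
im=cv2.imread("pics/w1.png");g=cv2.cvtColor(im,cv2.COLOR_BGR2GRAY)
m=np.zeros_like(g); m[205:243]=(g[205:243]<70)*255
n,l,s,ce=cv2.connectedComponentsWithStats(m)
for k in range(1,n):
    if s[k,4]>800: print(s[k],ce[k].round(1),cast("w",[ce[k]],.09,i)[0].round(4), cast("w",[[s[k,0],ce[k][1]],[s[k,0]+s[k,2],ce[k][1]],[ce[k][0],s[k,1]]],.09,i).round(4).tolist())
print(plate(5,.042),plate(4,.042))
```

```text
[   0  214   81   25 1868] [ 38.5 225.7] [ 0.6029 -0.0008  0.09  ] [[0.6015, 0.0245, 0.09], [0.6044, -0.028, 0.09], [0.6106, -0.0025, 0.09]]
[ 112  214  113   25 2644] [168.4 225.5] [ 0.6075 -0.0819  0.09  ] [[0.6057, -0.0474, 0.09], [0.6094, -0.116, 0.09], [0.6149, -0.0826, 0.09]]
[ 261  214  114   24 2689] [317.8 225.4] [ 0.6123 -0.1712  0.09  ] [[0.6105, -0.1375, 0.09], [0.614, -0.2051, 0.09], [0.6195, -0.1708, 0.09]]
[ 0.61034666 -0.1719463 ] [ 0.60562333 -0.08407315]
```

Agreement is within 2 mm. Next I'll move down over plate 5.

```bash
python3 -m inch '[[1,[0.03,-0.02,0.15],[0,0,0]],[1,[0.03,-0.02,0.28],[0,0,0]],[1,[0.03,-0.02,0.36],[0,0,0]],[1,[0.03,-0.02,0.36],[0,0,0]],[1,[0.03,-0.02,0.36],[0,0,0]]]'
python3 -m inch '[[1,[0,0,0.01],[0,0,0]],[1,[0,0,0.02],[0,0,0]],[1,[0,0,0.03],[0,0,0]],[1,[0,0,0.03],[0,0,0]]]'
python3 -m inch '[[1,[0,0,0.01],[0,0,0]],[1,[0,0,0.01],[0,0,0]],[1,[0,0,0.01],[0,0,0]]]'
python3 -m inch '[[1,[0,0,0.01],[0,0,0]],[1,[0,0,0.01],[0,0,0]],[1,[0,0,0.01],[0,0,0]]]'
python3 -c "
from h import *
togo(5,.042,.09)"
```

```text
t: 2.8
tcp_pos: [0.61, -0.1703, 0.0948]
tool_rot: [1.0, 0.027, -0.0, -0.0]
force: [0.2, 0.1, -0.4]
finger_gap: 0.002
t: 3.2
tcp_pos: [0.6102, -0.1705, 0.0924]
tool_rot: [1.0, 0.027, 0.0, 0.0]
force: [-0.5, 0.9, 0.4]
finger_gap: -0.002
t: 3.5
tcp_pos: [0.6102, -0.1705, 0.0913]
tool_rot: [1.0, 0.027, 0.0, 0.0]
force: [-0.8, 0.2, -0.1]
finger_gap: -0.001
t: 3.8
tcp_pos: [0.6102, -0.1704, 0.0903]
tool_rot: [1.0, 0.027, -0.0, -0.0]
force: [-0.8, 0.3, -1.1]
finger_gap: 0.0
shift/10cm [0.001 0.015 0.003] turn/360 [-0.  0. -0.] F [-0.77  0.28 -1.08] tcp [ 0.6102 -0.1704  0.0903] t 3.8
```

```bash
python3 -m inch '[[1,[0,0,0.01],[0,0,0]],[1,[0,0,0.01],[0,0,0]],[1,[0,0,0.01],[0,0,0]]]'
python3 -m inch '[[1,[0,0,0.01],[0,0,0]],[1,[0,0,0.01],[0,0,0]],[1,[0,0,0.01],[0,0,0]]]'
python3 -m inch '[[1,[0,0,0.01],[0,0,0]],[1,[0,0,0.01],[0,0,0]],[1,[0,0,0.01],[0,0,0]]]'
```

```text
t: 4.1
tcp_pos: [0.6103, -0.1705, 0.0897]
tool_rot: [1.0, 0.027, 0.0, 0.0]
force: [-1.1, 1.3, 4.2]
finger_gap: -0.002
t: 4.4
tcp_pos: [0.6103, -0.1705, 0.0897]
tool_rot: [1.0, 0.027, 0.0, 0.0]
force: [-1.5, 0.8, 9.0]
finger_gap: 0.001
t: 4.7
tcp_pos: [0.6103, -0.1705, 0.0897]
tool_rot: [1.0, 0.027, 0.0, 0.0]
force: [-3.4, 2.0, 13.8]
finger_gap: -0.001
```

Plate 5 is firm: 14 N with no give. Plate 4 is next, 88 mm to the left.

```bash
python3 -m inch '[[1,[0,0,-0.15],[0,0,0]],[1,[0,-0.4,-0.15],[0,0,0]],[1,[0,-0.87,-0.15],[0,0,0]],[1,[0,-0.87,-0.1],[0,0,0]],[1,[0,-0.87,-0.05],[0,0,0]],[1,[0,-0.87,-0.05],[0,0,0]],[1,[0,-0.87,-0.05],[0,0,0]]]'
python3 -c "
from h import *
togo(4,.042,.09)"
python3 -m inch '[[1,[0,0,0.02],[0,0,0]],[1,[0,0,0.03],[0,0,0]],[1,[0,0,0.04],[0,0,0]],[1,[0,0,0.045],[0,0,0]],[1,[0,0,0.045],[0,0,0]]]'
```

```text
t: 5.4
tcp_pos: [0.6059, -0.0848, 0.0921]
tool_rot: [1.0, 0.026, 0.0, 0.0]
force: [0.6, -0.4, 0.0]
finger_gap: 0.003
shift/10cm [-0.002 -0.008  0.021] turn/360 [ 0.     -0.     -0.0002] F [ 0.61 -0.36  0.01] tcp [ 0.6059 -0.0848  0.0921] t 5.4
t: 5.9
tcp_pos: [0.6059, -0.0839, 0.088]
tool_rot: [1.0, 0.027, 0.0, 0.0]
force: [0.2, -1.3, 2.1]
finger_gap: 0.0
```

```bash
python3 -m inch '[[1,[0,0,0.01],[0,0,0]],[1,[0,0,0.02],[0,0,0]],[1,[0,0,0.02],[0,0,0]],[1,[0,0,0.02],[0,0,0]]]'
```

```text
t: 6.3
tcp_pos: [0.6056, -0.0834, 0.0858]
tool_rot: [1.0, 0.027, 0.0, -0.0]
force: [0.6, -0.6, 1.0]
finger_gap: 0.0
```

Plate 4 gives at about 1–2 N, so it is the loose one. I'll press it further down.

```bash
python3 -m inch '[[1,[0,0,0.03],[0,0,0]],[1,[0,0,0.06],[0,0,0]],[1,[0,0,0.09],[0,0,0]],[1,[0,0,0.12],[0,0,0]],[1,[0,0,0.12],[0,0,0]]]'
python3 -m inch '[[1,[0,0,0.03],[0,0,0]],[1,[0,0,0.06],[0,0,0]],[1,[0,0,0.09],[0,0,0]],[1,[0,0,0.12],[0,0,0]],[1,[0,0,0.12],[0,0,0]]]'
python3 - <<'E'
from h import *
p,d=snapshot("wrist"); cv2.imwrite("pics/w2.png",p)
p,d=snapshot("scene"); cv2.imwrite("pics/s2.png",cv2.resize(p[150:260,220:430],None,fx=3.5,fy=3.5,interpolation=cv2.INTER_CUBIC))
togo(4,.03,.06)
E
```

```text
t: 6.8
tcp_pos: [0.6052, -0.0833, 0.073]
tool_rot: [1.0, 0.027, -0.001, -0.0]
force: [0.3, 0.1, 0.4]
finger_gap: 0.001
t: 7.3
tcp_pos: [0.6054, -0.0836, 0.0612]
tool_rot: [1.0, 0.027, -0.0, -0.0]
force: [1.5, 0.6, 0.3]
finger_gap: 0.001
shift/10cm [-0.116  0.006  0.015] turn/360 [-0.0001  0.0001 -0.    ] F [-0.36 -0.24 -0.27] tcp [ 0.6052 -0.0835  0.0614] t 7.4
```

View pics/w2.png

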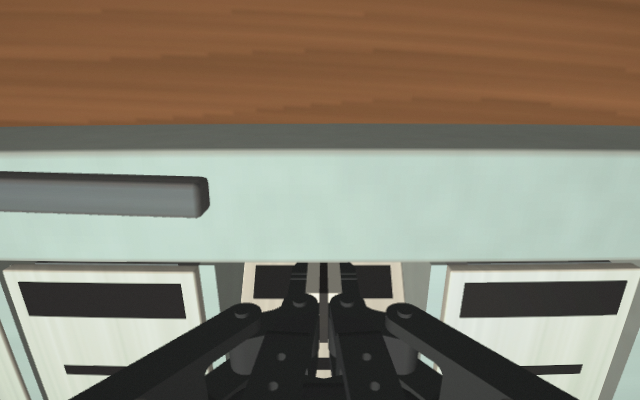

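View pics/s2.png

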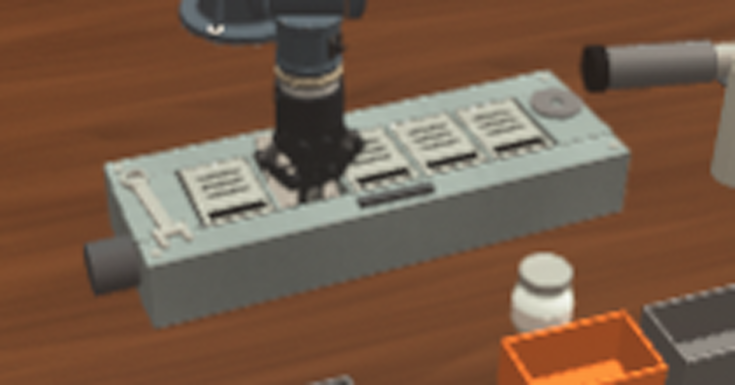

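The plate 4 strip has dropped (wrist view about (322,280)), and its neighbours are flush. I'll sweep it toward the robot in the bay to open it further.

```bash
python3 -m inch '[[1,[0,0,0.03],[0,0,0]],[1,[-0.03,0,0.04],[0,0,0]],[1,[-0.06,0,0.04],[0,0,0]],[1,[-0.09,0,0.04],[0,0,0]],[1,[-0.12,0,0.04],[0,0,0]],[1,[-0.12,0,0.04],[0,0,0]]]'
python3 - <<'E'
from h import *
p,d=snapshot("wrist"); cv2.imwrite("pics/w3.png",p)
togo(4,.03,.06)
E
```

```text
t: 8.0
tcp_pos: [0.593, -0.0843, 0.0579]
tool_rot: [1.0, 0.027, -0.0, 0.0]
force: [1.2, 0.4, 0.5]
finger_gap: -0.001
shift/10cm [ 0.006  0.005 -0.022] turn/360 [-0.      0.0001 -0.    ] F [1.41 0.31 0.58] tcp [ 0.593  -0.0843  0.0578] t 8.05
```

View pics/w3.png

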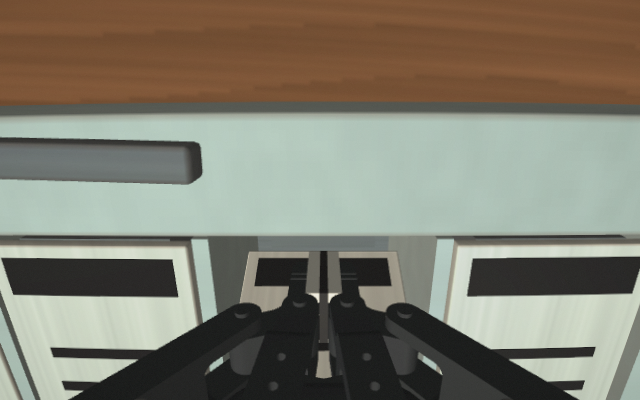

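```bash
python3 -m inch '[[1,[0.06,0,0],[0,0,0]],[1,[0.06,0,-0.3],[0,0,0]],[1,[0.06,0,-0.7],[0,0,0]],[1,[0.06,0,-1],[0,0,0]],[1,[0.06,0,-1],[0,0,0]],[1,[0.06,0,-1],[0,0,0]]]'
python3 -m inch '[[1,[0,0,-0.2],[0,0,0]],[1,[-0.5,0,-0.2],[0,0,0]],[1,[-1,0,-0.2],[0,0,0]],[1,[-1,0,-0.2],[0,0,0]],[1,[-1,0,-0.2],[0,0,0]]]'
python3 - <<'E'
from h import *
p,d=snapshot("wrist"); cv2.imwrite("pics/w4.png",p)
p,d=snapshot("scene"); cv2.imwrite("pics/s4.png",cv2.resize(p[150:260,220:430],None,fx=3.5,fy=3.5,interpolation=cv2.INTER_CUBIC))
togo(4,-.08,.105)
E
```

```text
t: 8.65
tcp_pos: [0.5993, -0.0837, 0.1582]
tool_rot: [1.0, 0.027, -0.0, 0.0]
force: [-0.4, 1.0, -0.2]
finger_gap: -0.001
t: 9.15
tcp_pos: [0.497, -0.0885, 0.1762]
tool_rot: [1.0, 0.026, -0.002, -0.001]
force: [0.3, 0.3, -0.8]
finger_gap: 0.001
shift/10cm [-0.168  0.002  0.722] turn/360 [-0.     -0.     -0.0001] F [ 0.09 -0.95 -0.44] tcp [ 0.5006 -0.0896  0.1772] t 9.25
```

View pics/w4.png

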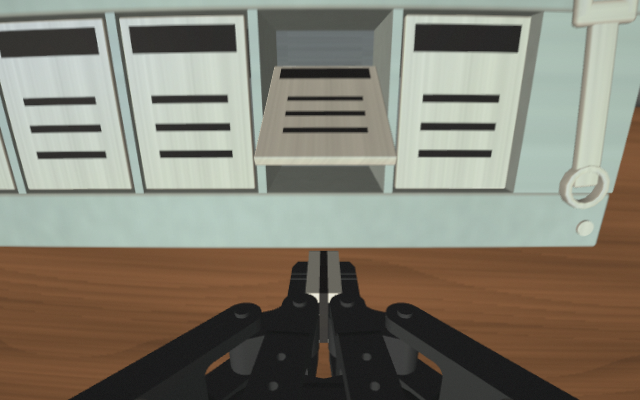

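View pics/s4.png

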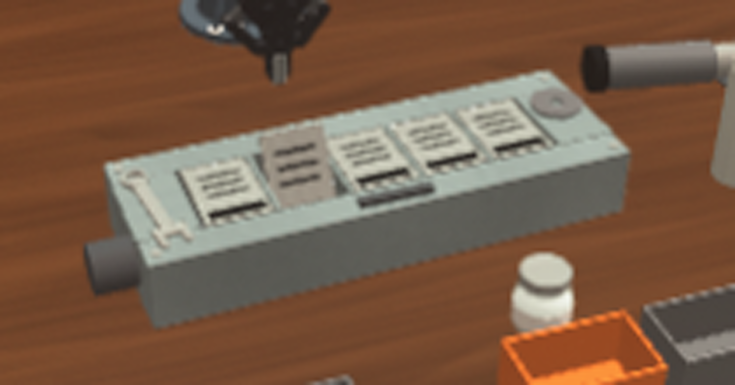

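The wrist view shows plate 4 about 50–60° open, with its near edge at row 160. Its neighbours are flush. Next I'll come down on the robot side and push the raised near half away from the robot.

```bash
python3 -m inch '[[1,[-0.17,0,0],[0,0,0]],[1,[-0.17,0,0.3],[0,0,0]],[1,[-0.17,0,0.6],[0,0,0]],[1,[-0.17,0,0.67],[0,0,0]],[1,[-0.17,0,0.67],[0,0,0]],[1,[-0.17,0,0.67],[0,0,0]]]'
python3 -c "
from h import *
togo(4,-.021,.11)"
```

```text
t: 9.85
tcp_pos: [0.484, -0.0905, 0.1112]
tool_rot: [1.0, 0.027, 0.001, 0.0]
force: [-0.4, -0.3, -0.2]
finger_gap: 0.0
shift/10cm [0.588 0.001 0.013] turn/360 [ 0.0001 -0.0002  0.    ] F [-0.4  -0.33 -0.17] tcp [ 0.484  -0.0905  0.1112] t 9.85
```

```bash
python3 -m inch '[[1,[0.1,0,0],[0,0,0]],[1,[0.2,0,0],[0,0,0]],[1,[0.26,0,0],[0,0,0]],[1,[0.32,0,0],[0,0,0]],[1,[0.38,0,0],[0,0,0]],[1,[0.43,0,0],[0,0,0]],[1,[0.48,0,0],[0,0,0]],[1,[0.53,0,0],[0,0,0]],[1,[0.56,0,0],[0,0,0]],[1,[0.59,0,0],[0,0,0]],[1,[0.59,0,0],[0,0,0]]]'
python3 - <<'E'
from h import *
p,d=snapshot("wrist"); cv2.imwrite("pics/w5.png",p)
p,d=snapshot("scene"); cv2.imwrite("pics/s5.png",cv2.resize(p[150:260,220:430],None,fx=3.5,fy=3.5,interpolation=cv2.INTER_CUBIC))
togo(4,-.015,.11)
E
```

```text
t: 10.95
tcp_pos: [0.5423, -0.087, 0.1108]
tool_rot: [1.0, 0.027, 0.0, 0.0]
force: [-1.2, 0.5, 0.7]
finger_gap: 0.001
shift/10cm [0.066 0.004 0.008] turn/360 [ 0.0001 -0.0002 -0.    ] F [ 0.23 -0.44  0.06] tcp [ 0.5421 -0.0871  0.1108] t 11.05
```

View pics/w5.png

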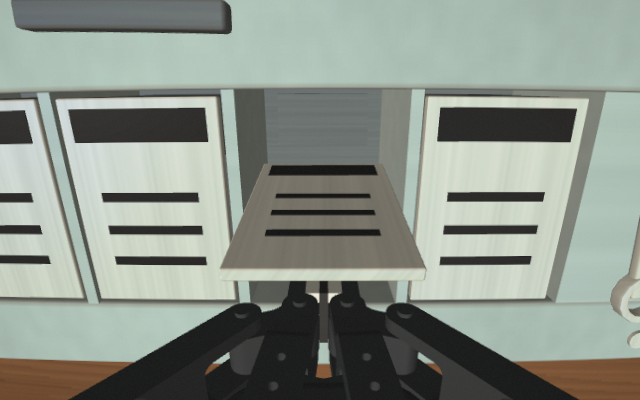

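View pics/s5.png

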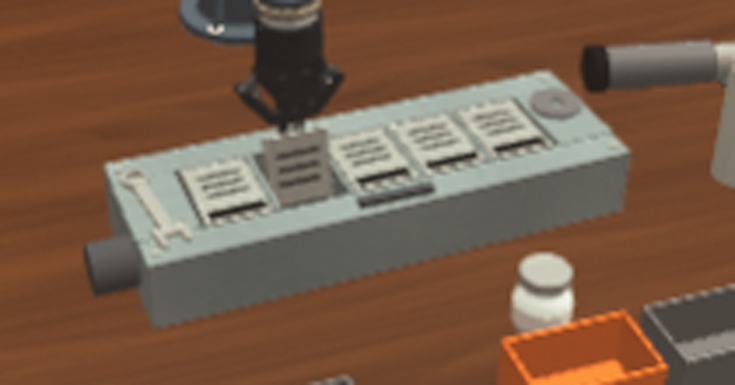

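The plate has tilted further open. I'll keep pushing until the stop answers.

```bash
python3 -m inch '[[1,[0.02,0,0],[0,0,0]],[1,[0.04,0,0],[0,0,0]],[1,[0.06,0,0],[0,0,0]],[1,[0.06,0,0],[0,0,0]]]'
python3 -m inch '[[1,[0.02,0,0],[0,0,0]],[1,[0.03,0,0],[0,0,0]],[1,[0.03,0,0],[0,0,0]]]'
python3 - <<'E'
from h import *
i=camera_info("wrist"); p,d=snapshot("wrist"); cv2.imwrite("pics/w6.png",p); np.save("d6.npy",d)
togo(4,-.015,.11)
Rm=R.from_quat(i["orientation"])
# points on plate top face in the image centre column band, via depth
ys,xs=np.mgrid[100:300:4,280:380:10]; ys=ys.ravel();xs=xs.ravel()
z=d[ys,xs]; q=cv2.undistortPoints(np.c_[xs,ys].astype(float).reshape(-1,1,2),i["K"],i["dist"]).reshape(-1,2)
P=i["origin"]+Rm.apply(np.c_[q,np.ones(len(q))]*z[:,None])
dx=(P[:,:2]-plate(4,0))@ex
for r in range(100,300,8):
    k=(ys==r)&(xs==310); print(r,dx[k].round(4),P[k,2].round(4))
E
```

```text
t: 11.45
tcp_pos: [0.5443, -0.0865, 0.1104]
tool_rot: [1.0, 0.027, -0.004, -0.0]
force: [-7.6, -2.3, 4.5]
finger_gap: -0.003
t: 11.75
tcp_pos: [0.5443, -0.0861, 0.1101]
tool_rot: [1.0, 0.028, -0.007, -0.001]
force: [-12.3, -3.4, 6.5]
finger_gap: 0.002
shift/10cm [0.044 0.012 0.   ] turn/360 [-0.0004  0.0022  0.0002] F [-13.35  -4.17   6.98] tcp [ 0.5443 -0.0862  0.1101] t 11.8
100 [0.0536] [0.0238]
108 [0.0485] [0.0231]
116 [0.0433] [0.023]
124 [0.0382] [0.0236]
132 [0.0328] [0.0227]
140 [0.0274] [0.0222]
148 [0.0192] [0.0072]
156 [0.0133] [0.0071]
164 [0.0075] [0.0082]
172 [0.0106] [0.0437]
180 [0.0085] [0.055]
188 [0.0074] [0.068]
196 [0.0061] [0.0784]
204 [0.0051] [0.0884]
212 [0.0039] [0.0969]
220 [0.0031] [0.1053]
228 [0.002] [0.1119]
236 [0.0021] [0.1206]
244 [0.0002] [0.1245]
252 [0.0001] [0.1314]
260 [-0.0011] [0.1358]
268 [-0.0014] [0.1414]
276 [-0.004] [0.1426]
284 [-0.0072] [0.143]
292 [-0.0068] [0.1488]
```

View pics/w6.png

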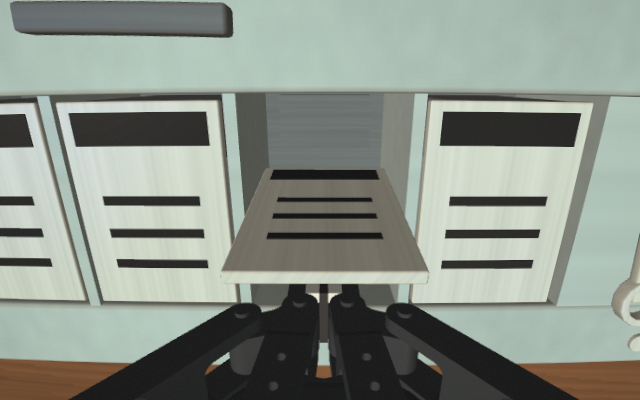

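The plate is at its stop: the force rose to about 13 N, and depth shows the face 7° from vertical (≈1.45 rad). Now I'll back off toward the robot and rise clear.

```bash
python3 -m inch '[[1,[-0.1,0,0],[0,0,0]],[1,[-0.3,0,0],[0,0,0]],[1,[-0.6,0,0],[0,0,0]],[1,[-0.7,0,-0.4],[0,0,0]],[1,[-0.7,0,-0.9],[0,0,0]],[1,[-0.7,0,-1],[0,0,0]],[1,[-0.7,0,-1],[0,0,0]],[1,[-0.7,0,-1],[0,0,0]],[1,[-0.7,0,-1],[0,0,0]]]'
python3 - <<'E'
from h import *
i=camera_info("wrist"); p,d=snapshot("wrist"); cv2.imwrite("pics/w7.png",p)
t,_=snapshot("top"); cv2.imwrite("pics/t7.png",t)
Rm=R.from_quat(i["orientation"])
ys,xs=np.mgrid[0:400:2,0:640:2]; ys=ys.ravel();xs=xs.ravel()
z=d[ys,xs]; q=cv2.undistortPoints(np.c_[xs,ys].astype(float).reshape(-1,1,2),i["K"],i["dist"]).reshape(-1,2)
P=i["origin"]+Rm.apply(np.c_[q,np.ones(len(q))]*z[:,None])
for k in range(1,6):
    e=P[:,:2]-plate(k); a=e@ex;b=e@ey
    m=(abs(a)<.05)&(abs(b)<.03)&(z>0)&(P[:,2]<.16)
    if k==4: m&=(abs(a)<.014)&(P[:,2]>.05)&(P[:,2]<.135); c=np.polyfit(P[m,2],a[m],1); print(4,m.sum(),"theta",np.pi/2-np.arctan(-c[0]))
    elif m.sum()>50: c=np.polyfit(a[m],P[m,2],1); print(k,m.sum(),"theta",-c[0],c[1])
togo(4,0,.2); print(sense()["qd"].round(4))
E
```

```text
t: 12.7
tcp_pos: [0.4798, -0.0898, 0.2093]
tool_rot: [1.0, 0.027, -0.001, -0.001]
force: [0.3, 0.5, 0.2]
finger_gap: -0.004
1 547 theta 0.002456124897095521 0.09151133779592058
2 2716 theta -0.0025159216733448434 0.09162836862861784
3 2935 theta -0.005093443360126634 0.09048686718742509
4 255 theta 1.450968647515452
5 2927 theta -0.0005361822471218715 0.0910070524387891
shift/10cm [0.838 0.01  0.09 ] turn/360 [-0.0002  0.0005 -0.    ] F [-0.75 -0.96  0.11] tcp [ 0.4799 -0.0899  0.2092] t 12.8
[ 0.0001 -0.0029 -0.0066  0.0002  0.0003 -0.0024]
```

View pics/w7.png

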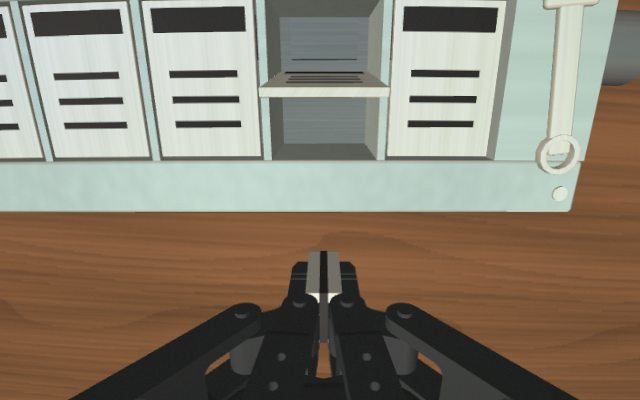

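View pics/t7.png

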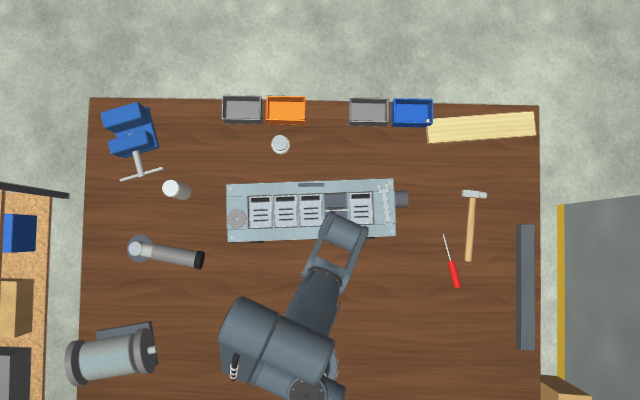

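The wrist view shows plate 4 upright edge-on at (325,88), with the others flush. The top view shows every tool where it was. The arm is clear and still.

```bash
python3 -c "
from station import *
print(sign_off())"
```

```text
the job is handed in; nothing more can be done
None
```

The loose plate was plate_4. It now stands open at about 1.45 rad, at its stop, and the job was handed in at about 13 s.

- **Finding it:** I pressed plate_5 first, and it held firm at 14 N with no give. Plate_4 then sank at about 1–2 N. I didn't press plates 1 to 3 after that.
- **Opening it:** I pushed the far edge down into the bay, then pushed the raised near half away from the robot until the stop answered at about 13 N. After that I backed off and rose clear.
- **Last checks:** After I let go, depth gave plate_4 at 1.451 rad. The other four read within 0.006 rad of shut. The force on the tool was near zero, with the TCP at z = 0.21 m, about 80 mm on the robot side of the plate's pin. By eye, the tools in the final top view were where they started.
- **Disagreements:** The top and wrist cameras differed by 2–3 mm on the strip positions, which did not matter here. No check failed.

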